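Hold the curing box lid just below its balance point

ROBOT

A 6-joint arm with a two-finger parallel gripper is mounted at the origin on the work surface. World frame = base frame: x ahead of the robot, y to its left, z up, the work surface at z = 0. Lengths are in mm, angles in rad, forces in N, time in s.
With the tool pointing down it reaches from about 350 to 775 mm from the base axis. Payload 7.3 kg.
Tool frame: the origin (TCP) lies at the very end of the fingers, on their centre line; the grasp point (between the pads) lies behind it (bot.grip_point_offset is the z of the grasp point in the tool frame, in mm); z points along the fingers, y is the line along which they close (so a half turn about z gives the same grasp; the last joint's range is limited). The gripper opens to 92 mm and grips with 3 to 60 N. Pads are 19 mm wide; open, the fingers measure 130 mm over their backs; the gripper's body (75 mm by 190 mm) begins 47 mm behind the grasp point.
Start: joints at [1.028, 0.342, 1.524, -0, 1.275, -0.146], TCP at [202.884, 484.235, 226.741] pointing down, gripper open.
Joint ranges: [-2.53, 2.53], [-0.77, 2.02], [0.04, 2.7], [-1, 4.14], [0.28, 2.66], [-3.11, 3.11]. Speed limits (rad/s): [2.57, 2.57, 3.14, 3.14, 3.14, 3.14].

INTERFACE

Orientations are given as [roll, pitch, yaw] about the fixed x, y, z axes, in that order (R = Rz(yaw) Ry(pitch) Rx(roll)).
In Python, from plant import bot gives the robot as it stands. The module is installed in compiled form; this text tells all that it offers.
- The arm moves only by the shell command python3 -m crank 'ROWS'. ROWS is JSON, a list that holds one entry, the list of rows, each a list of 5 numbers: the opening, from 0 (shut) to 1 (fully open), then the shift along the tool's x, y, z in cm, then the turn about the tool's z in degrees. In form: [[[claw, x, y, z, turn], ...]]. A call has exactly 10 rows; each row is the pose to reach, as a shift and turn from the pose commanded when the call began, along the tool's axes at that moment; what a row does not reach only later rows make up. A row lasts 1/10 s, in which the tool goes at most 50 mm and 8.59 degrees, less where a joint would pass 70% of its speed; a pose out of reach is approached as far as the arm can. A call with a gripper value outside its range is refused whole. The fingers move at their own pace and stop on an object; the grip force is fixed at half the most. Time passes only in rows, so rows that repeat a pose let the fingers close, or fill a call up. It gives the time, the measured TCP pose, the force, the opening and the grip force at its end, in the units of the state.
- bot.get_obs(): the state, without advancing time (a new reading comes with each control period).
- bot.capture(name): name is "scene" or "top" or "wrist"; returns (picture, depth): 480x640x3 uint8, red, green, blue; 480x640 float32, mm along the optical axis (not along the pixel's ray), 0 where there is no reading.
- bot.calibration(name): a dict with "vertical_fov" (degrees; the focal length in pixels is half the picture's height over the tangent of half this angle, whatever the lens; pixels are square), "cx", "cy" (the principal point, pixels), "D" ([k1, k2, p1, p2, k3] as OpenCV has them; the pictures are not rectified), "rvec" (rotation vector, rad) and "tvec" (3), from world to camera coordinates, as OpenCV has them; the wrist camera has in their place "tool_from_camera" (4x4, takes a point from camera to tool coordinates, whose origin is the TCP and whose axes are the flange's). Camera axes: x right, y down, z forward; pixel columns grow to the right and rows downward; lengths in mm; the calibration is good to about 2 mm. A picture is of the moment at which its call begins: read the wrist's pose just before it. calibration takes no time and is no camera call.
- bot.close_job(): hands the job in; it is judged then, once.
The state is a dict: "time": time; "joint_positions": joint angles; "dq": joint speeds; "tau": joint torques, N m; "tool_pos": TCP position; "tcp_rot": TCP orientation; "contact_force": force on the tool from outside, world axes, zero at the start; "moment": the same for the moment, N m; "grip_width": finger opening in mm; "finger_force": force on a finger pad.
Only numpy, scipy, OpenCV 4.12 (cv2) and the standard library are available. Lean on these libraries where they do the work, as an engineer would, in place of code of your own. Each camera call takes 0.05 s, during which the arm holds its last target. There are 200 camera calls.

TASK

We are setting the lid spring of the curing box. Take the brown sleeve off the lid and stand it upright on the pale work board, let go of it, then grip the lid's black bar handle and raise the lid a few degrees past its balance point (the red dots), where the spring takes over, without letting it fly open or slam. Then bring it back down and finish still gripping the bar, holding the lid still just below the balance point (about six degrees under it, so that it would fall shut if you let go); leave everything else on the bench where it is.

Things in the scene. Friction and masses are not known exactly. Their poses are not given: they have to be found in the camera images.
- box: Grey curing box fixed to the bench, 220 mm deep (x), 260 mm wide (y), 100 mm high; its -x side is the front, towards the robot. Origin: centre of its underside. A thin steel arc stands at each side (y = +-142 mm, radius 100 mm about the hinge, top 200 mm above the bench) with a 14 mm red dot beside which the lid's side edge lies at the balance point.
- lid (a joint): Opening angle (rad) of the lid, an aluminium frame with amber window, 12 mm thick, hinged at the rear: 0 shut (upper face 112 mm above the bench), grows as the front edge rises, 1.5 stop. A spring balances it at 0.95 (54 degrees, red dots): below, it falls shut (1.4 N up at the bar lifts it from shut, 0.5 N holds it 0.1 rad below balance); above, the spring carries it to its stop. Low friction.
- lid_hinge (a point): Middle of the lid's hinge axis, 100 mm above the bench and 100 mm behind the box's centre (box x = +100 mm). The axis runs along the box's y.
- bar (a point): Black round bar handle of the lid, 10 mm thick, 116 mm long along the box's y, on two end arms 45 mm in front of the lid's front edge, free all round between the arms. Point: its middle, 250 mm in front of the hinge axis and 6 mm above it (106 mm above the bench) when shut; turns with the lid. It can turn between fingers that pinch it from above and stay pointing down.
- sleeve: Brown rectangular enclosure sleeve standing upright on the shut lid: 28 mm (its x) by 66 mm (its y) by 90 mm high, open at the top, 4 mm walls, about 120 g. Origin: centre of its underside.
- board: Pale flat work board fixed to the bench, 280 mm (its x) by 240 mm (its y), 12 mm thick. Origin: centre of its underside. Its front half (board x below 0, the side towards the robot) is free; two things stand on its rear half.
- black_sleeve: Black enclosure sleeve, 28 by 66 by 90 mm, standing on the rear left of the board (leave alone). Origin: centre of its underside.
- bracket: Aluminium U bracket, 30 by 50 by 60 mm high, standing on the rear right of the board (leave alone). Origin: centre of its underside.
- black_sleeve2: Black enclosure sleeve, 28 by 66 by 90 mm, standing on the bench far to the left (leave alone). Origin: centre of its underside.
- file: Steel file with a wooden handle, 290 mm long and 20 mm wide, lying across the bench near the robot (leave alone). Origin: under its middle.
- parts_tray: Blue open parts tray, 120 by 90 by 30 mm, on the bench far to the right (leave alone). Origin: centre of its underside.
- alu_bar: Short aluminium bar, 75 by 22 by 22 mm, lying on the bench far to the left (leave alone). Origin: centre of its underside.

How it is judged:
By the outcome, as a careful person would: the job done as asked, in the order asked, and still so for the second after the job is handed in, while the arm keeps its last pose, push and grip.
It also fails if it takes over 64 s, if anything falls off the work surface, if the arm or the gripper's body presses on something with over 40 N, if the wrist force passes 120 N, or if a joint passes its speed limit or range.

## Working session

There is one attempt and no reset: what is moved stays moved. The work goes in short steps, Python scripts to look and compute and a shell command to move; the robot and the scene stay as the last step left them, time stands still between calls to the robot, and variables do not carry over. Pictures are saved under pics/ and viewed, at most 10 in all, crops included, and the job is handed in when it is done.

```bash
mkdir -p pics
cat > h.py <<'E'
import numpy as np, cv2
from plant import bot
def K(name):
    c=bot.calibration(name); f=240/np.tan(np.radians(c["vertical_fov"])/2)
    return np.array([[f,0,c["cx"]],[0,f,c["cy"]],[0,0,1]]),np.array(c["D"],float),c
def world(name,depth):
    k,D,c=K(name); v,u=np.mgrid[0:480,0:640]
    p=cv2.undistortPoints(np.stack([u,v],-1).reshape(-1,1,2).astype(float),k,D).reshape(480,640,2)
    P=np.dstack([p,np.ones((480,640))])*depth[...,None]
    R=cv2.Rodrigues(np.array(c["rvec"],float))[0]
    W=(P-np.array(c["tvec"]).reshape(3))@R
    W[depth==0]=np.nan
    return W
E
python3 - <<'E'
from h import *
for n in ("scene","top"):
    im,d=bot.capture(n); cv2.imwrite(f"pics/{n}0.png",im[...,::-1]); np.save(f"{n}_d.npy",d)
o=bot.get_obs(); print(o, bot.grip_point_offset)
E
```

```text
{'time': 0.1, 'joint_positions': array([ 1.02799388e+00,  3.42664717e-01,  1.52490107e+00,  4.71493141e-06,
        1.27542196e+00, -1.46046081e-01]), 'dq': array([ 0.00056334, -0.00385172, -0.0037692 , -0.00045982, -0.00063746,
       -0.00067642]), 'tau': array([ 7.60205112e-04, -4.32005632e+01, -2.44692260e+01,  7.18242559e-02,
        5.25987719e-02, -7.71590885e-05]), 'tool_pos': array([202.68727993, 483.90539005, 226.11554016]), 'tcp_rot': array([-3.14021307e+00, -2.07484657e-04,  2.74483477e+00]), 'contact_force': array([ 0.66818379,  0.19441871, -0.54997437]), 'moment': array([-0.02708947,  0.00538822,  0.00576339]), 'finger_force': 0.0, 'grip_width': 92.16055365986514} -18.8
```

View pics/top0.png

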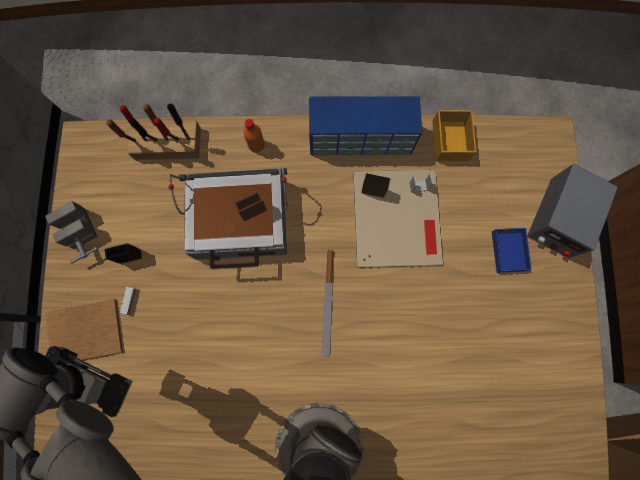

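View pics/scene0.png

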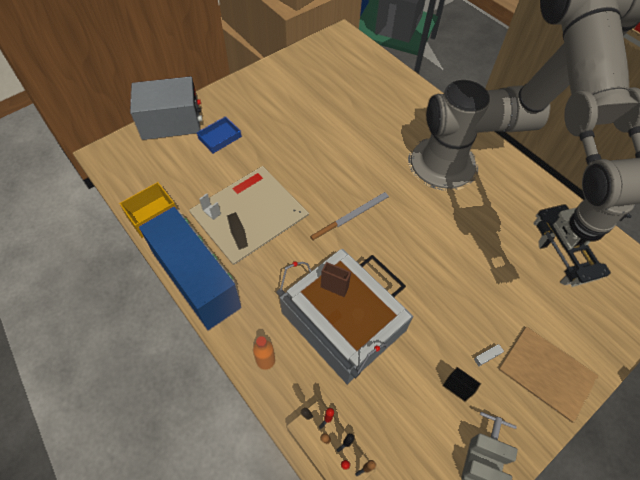

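The top view shows the box around (235,213), the sleeve top at (251,206), the bar at (234,262) and the board at (398,218). A red patch on the board's front right is at (430,237). Next I measure these.

```bash
cat > m.py <<'E'
from h import *
W={n:world(n,np.load(f"{n}_d.npy")) for n in("scene","top")}
I={n:cv2.imread(f"pics/{n}0.png") for n in W}
def rect(P,s):
    if len(P)<5: print(s,"few");return
    r=cv2.minAreaRect(P[:,:2].astype(np.float32)); print(s,len(P),"c",np.round(r[0],1),"sz",np.round(r[1],1),"ang",round(r[2],1),"z",np.round(np.percentile(P[:,2],[5,50,95]),1))
def roi(n,u0,u1,v0,v1,z0,z1):
    m=np.zeros((480,640),bool); m[v0:v1,u0:u1]=1; m&=(W[n][...,2]>z0)&(W[n][...,2]<z1); return W[n][m]
t="top"
rect(roi(t,225,280,180,230,190,215),"sleeve top")
rect(roi("scene",310,360,250,305,190,215),"sleeve scene")
rect(roi(t,170,300,160,260,106,120),"lid top")
rect(roi("scene",270,420,240,385,106,120),"lid scene")
P=roi(t,205,262,244,275,85,125); rect(P,"bar region")
P=roi("scene",360,410,250,300,85,125); rect(P,"bar scene")
rect(roi(t,345,450,160,275,7,18),"board"); rect(roi("scene",185,315,160,270,7,18),"board s")
rect(roi(t,355,400,165,205,80,115),"blk sleeve");rect(roi(t,405,445,168,200,30,75),"bracket")
rect(roi(t,300,345,240,360,6,60),"file")
for n,(u,v) in {"redpatch":(430,237),"patchL":(398,237),"lid":(215,215),"dotL":(170,187),"dotR":(283,180)}.items(): print(n,W[t][v,u].round(1))
# red dots
for n in W:
    h=cv2.cvtColor(I[n],cv2.COLOR_BGR2HSV); m=(((h[...,0]<6)|(h[...,0]>174))&(h[...,1]>170)&(h[...,2]>100)&(W[n][...,2]>140)&(W[n][...,2]<220)).astype(np.uint8)
    c,l,s,ce=cv2.connectedComponentsWithStats(m)
    for i in range(1,c):
        if s[i,4]>3: print(n,"dot",ce[i].round(),np.nanmedian(W[n][l==i],0).round(1))
    red=(((h[...,0]<6)|(h[...,0]>174))&(h[...,1]>170)&(W[n][...,2]<30)&(W[n][...,2]>3)); rect(W[n][red],"red low")
E
python3 m.py
```

```text
sleeve top 191 c [615.8 167.3] sz [30.5 65.2] ang 26.1 z [190.6 200.7 205.1]
sleeve scene 222 c [616.8 168.2] sz [32.3 66.2] ang 25.0 z [191.3 199.8 204.8]
lid top 6874 c [608.6 222.3] sz [244.2 290.6] ang 2.3 z [108.1 112.1 115.7]
lid scene 7335 c [600.3 223.6] sz [262.7 289.5] ang 2.3 z [107.5 111.5 115.4]
bar region 755 c [497.7 219.7] sz [149.5  63.8] ang 89.4 z [ 95.5 109.8 114.1]
bar scene 907 c [527.6 222.1] sz [117.7 133.5] ang 2.1 z [105.9 111.  115.3]
board 7191 c [ 629.4 -250.8] sz [314.6 307.6] ang 5.2 z [ 8.4 12.3 16.2]
board s 5205 c [ 614.  -234.7] sz [388.5 396.2] ang 52.1 z [ 7.9 11.7 15.9]
blk sleeve 230 c [ 700.8 -161.7] sz [66.2 30.5] ang 77.4 z [ 82.3  98.7 105.4]
bracket 127 c [ 713.3 -292.1] sz [32.7 52.8] ang 9.4 z [32.5 58.3 73.4]
file 447 c [386.2  -9. ] sz [113.6 302.7] ang 87.6 z [ 6.1  9.  17.6]
redpatch [ 563.  -317.5   14. ]
patchL [ 563.1 -226.3   17.2]
lid [607.1 268.1 110. ]
dotL [658.9 365.3 192.4]
dotR [673.5  83.1 190.1]
scene dot [295. 263.] [677.   85.3 190.9]
scene dot [261. 341.] [850.4 180.9 149.4]
scene dot [377. 348.] [663.5 368.7 189.5]
scene dot [329. 414.] [838.7 413.9 204.1]
scene dot [345. 465.] [876.6 507.8 206.9]
red low 198 c [ 563.9 -316.7] sz [97.  31.4] ang 1.2 z [ 8.  12.  16.2]
top dot [122. 108.] [873.5 505.4 208.7]
top dot [156. 120.] [835.5 410.1 208.2]
top dot [249. 123.] [849.7 178.9 150.1]
top dot [283. 179.] [675.4  82.9 191.4]
top dot [170. 186.] [661.9 365.8 190.5]
red low 332 c [ 565.  -318.6] sz [28.7 96.6] ang 90.0 z [ 8.8 12.6 16.4]
```

```bash
python3 -m crank '[[[0.65,-2,-0.5,-3,4],[0.65,-6,-1.5,-6,8],[0.65,-11,-3,-6.3,13],[0.65,-16,-4.2,-6.3,18],[0.65,-21,-5.5,-6.3,23],[0.65,-26,-6.8,-6.3,28],[0.65,-31,-8.1,-6.3,33],[0.65,-36,-9.4,-6.3,38],[0.65,-41,-10.7,-6.3,41.8],[0.65,-45,-12,-6.3,41.8]]]'
cat >> m.py <<'E'
print("----")
for n,(u0,u1,v0,v1) in {"top":(205,262,240,275),"scene":(355,410,250,300)}.items():
    m=np.zeros((480,640),bool); m[v0:v1,u0:u1]=1
    m&=(I[n].max(-1)<60)&(W[n][...,2]>95)&(W[n][...,2]<125)
    P=W[n][m]; P=P[P[:,0]<np.nanpercentile(P[:,0],2)+200]
    # box frame, yaw 2.5
    a=np.radians(2.6);ex=np.array([np.cos(a),np.sin(a)]);ey=np.array([-ex[1],ex[0]])
    s=P[:,:2]@ex;t_=P[:,:2]@ey
    f=s<np.percentile(s,3)+14
    P=P[f]; rect(P,"bar "+n); print(np.median(P,0).round(1), np.percentile(s[f],[2,50,98]).round(1),np.percentile(t_[f],[1,99]).round(1), "slope deg",np.degrees(np.arctan(np.polyfit(P[:,1],P[:,0],1)[0])).round(2))
    # lid: aluminium
    W_=W[n]; q=np.zeros((480,640),bool)
    q[(slice(165,262),slice(175,300)) if n=="top" else (slice(240,385),slice(270,420))]=1
    q&=(W_[...,2]>105)&(W_[...,2]<119); Q=W_[q]; s=Q[:,:2]@ex;t_=Q[:,:2]@ey
    hs,e=np.histogram(s,np.arange(460,780,5)); print("s",dict(zip(e[:-1].astype(int).tolist(),hs.tolist())))
    hs,e=np.histogram(t_,np.arange(20,380,5)); print("t",dict(zip(e[:-1].astype(int).tolist(),hs.tolist())))
    hsv=cv2.cvtColor(I[n],cv2.COLOR_BGR2HSV)
    b=(hsv[...,1]<110)&(hsv[...,2]>120)&(W_[...,2]>6)&(W_[...,2]<18)&(W_[...,1]<-80)&(W_[...,1]>-370)&(W_[...,0]>460)&(W_[...,0]<790)
    b=cv2.morphologyEx(b.astype(np.uint8),cv2.MORPH_OPEN,np.ones((3,3))).astype(bool)
    rect(W_[b],"board pale")
E
python3 m.py | sed -n '/----/,$p'
```

```text
time: 1.1
tool_pos: [569.1, 201.3, 289.2]
tcp_rot: [-3.141, -0.0, 2.013]
contact_force: [0.3, 1.2, -0.3]
grip_width: 59.7
finger_force: 0.0
----
bar top 168 c [475.1 212.8] sz [ 13.6 121.8] ang 2.3 z [106.3 110.  113.6]
[473.7 212.1 110. ] [477.8 482.7 490.7] [130.5 251.6] slope deg -2.79
s {460: 0, 465: 0, 470: 0, 475: 0, 480: 0, 485: 0, 490: 8, 495: 16, 500: 12, 505: 11, 510: 12, 515: 16, 520: 16, 525: 149, 530: 191, 535: 188, 540: 184, 545: 187, 550: 177, 555: 183, 560: 193, 565: 178, 570: 183, 575: 179, 580: 184, 585: 186, 590: 174, 595: 185, 600: 167, 605: 158, 610: 159, 615: 135, 620: 129, 625: 117, 630: 143, 635: 127, 640: 117, 645: 121, 650: 127, 655: 130, 660: 142, 665: 158, 670: 167, 675: 171, 680: 170, 685: 175, 690: 170, 695: 165, 700: 166, 705: 175, 710: 180, 715: 161, 720: 138, 725: 117, 730: 165, 735: 100, 740: 3, 745: 0, 750: 0, 755: 0, 760: 0, 765: 0, 770: 0}
t {20: 0, 25: 0, 30: 0, 35: 0, 40: 0, 45: 7, 50: 8, 55: 0, 60: 22, 65: 139, 70: 131, 75: 149, 80: 142, 85: 141, 90: 149, 95: 145, 100: 138, 105: 141, 110: 130, 115: 124, 120: 105, 125: 105, 130: 125, 135: 125, 1
[... 1310 characters left out ...]
0, 45: 1, 50: 13, 55: 13, 60: 11, 65: 99, 70: 120, 75: 117, 80: 107, 85: 110, 90: 94, 95: 105, 100: 104, 105: 96, 110: 88, 115: 90, 120: 95, 125: 84, 130: 110, 135: 143, 140: 114, 145: 107, 150: 117, 155: 136, 160: 131, 165: 145, 170: 150, 175: 166, 180: 150, 185: 163, 190: 153, 195: 166, 200: 162, 205: 164, 210: 162, 215: 161, 220: 165, 225: 161, 230: 163, 235: 166, 240: 177, 245: 172, 250: 191, 255: 181, 260: 167, 265: 157, 270: 174, 275: 161, 280: 163, 285: 167, 290: 168, 295: 168, 300: 161, 305: 163, 310: 163, 315: 155, 320: 127, 325: 14, 330: 14, 335: 17, 340: 4, 345: 0, 350: 0, 355: 0, 360: 0, 365: 0, 370: 0}
board pale 4831 c [ 624.2 -226.7] sz [283.8 247.4] ang 1.2 z [ 7.6 11.6 15.8]
```

```bash
python3 -m crank '[[[0.65,-2.4,1.3,0,0],[0.65,-4.83,2.64,0,0],[0.65,-4.83,2.64,1,0],[0.65,-4.83,2.64,3,0],[0.65,-4.83,2.64,5.5,0],[0.65,-4.83,2.64,8,0],[0.65,-4.83,2.64,10.5,0],[0.65,-4.83,2.64,12.3,0],[0.65,-4.83,2.64,13.1,0],[0.65,-4.83,2.64,13.1,0]]]'
python3 - <<'E'
from h import *
print(bot.get_obs()["tool_pos"],bot.get_obs()["contact_force"])
im,d=bot.capture("wrist"); cv2.imwrite("pics/w1.png",im[...,::-1])
E
```

```text
time: 2.1
tool_pos: [611.2, 170.9, 157.4]
tcp_rot: [-3.139, -0.001, 2.016]
contact_force: [-0.6, -0.2, -0.3]
grip_width: 59.4
finger_force: 0.0
[611.24757872 170.87307131 157.35429672] [-0.57630145 -0.16984177 -0.27186957]
```

View pics/w1.png

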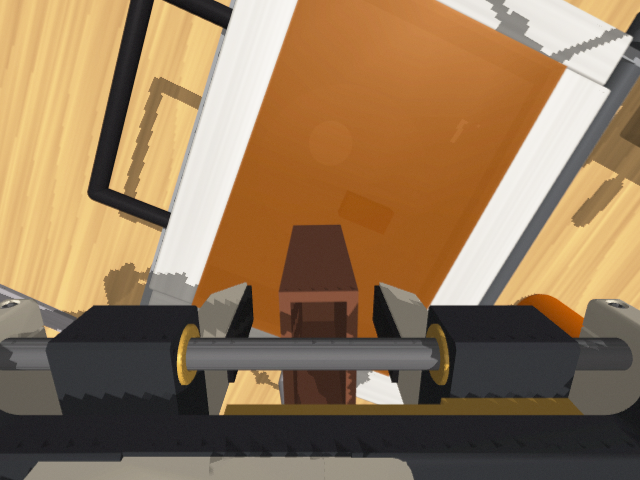

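The wrist view shows the sleeve rim at (318,330), centred between the fingers (pads at x≈250 and 375). I close on it and lift.

```bash
python3 -m crank '[[[0.65,-0.5,0.2,0,0],[0.5,-0.5,0.2,0,0],[0.2,-0.5,0.2,0,0],[0.2,-0.5,0.2,0,0],[0.2,-0.5,0.2,0,0],[0.2,-0.5,0.2,0,0],[0.2,-0.5,0.2,0,0],[0.2,-0.5,0.2,0,0],[0.2,-0.5,0.2,0,0],[0.2,-0.5,0.2,0,0]]]'; python3 -m crank '[[[0.2,0,0,-0.3,0],[0.2,0,0,-1,0],[0.2,0,0,-2.5,0],[0.2,0,0,-4.5,0],[0.2,0,0,-6.5,0],[0.2,0,0,-8.5,0],[0.2,0,0,-10.5,0],[0.2,0,0,-12,0],[0.2,0,0,-12.5,0],[0.2,0,0,-12.5,0]]]'
```

```text
time: 3.15
tool_pos: [616.4, 166.9, 158.8]
tcp_rot: [3.141, -0.0, 2.015]
contact_force: [-0.7, -0.6, 2.6]
grip_width: 27.8
finger_force: 29.8
time: 4.15
tool_pos: [616.5, 166.9, 284.4]
tcp_rot: [3.14, 0.0, 2.015]
contact_force: [-0.1, 0.2, -1.9]
grip_width: 27.6
finger_force: 29.8
```

```bash
python3 -m crank '[[[0.2,-1,-0.7,0,1],[0.2,-3.5,-2.4,0,3],[0.2,-7,-4.9,0,6],[0.2,-11,-7.7,0,9],[0.2,-15,-10.5,0,12],[0.2,-19,-13.3,0,15],[0.2,-23,-16.1,0,18],[0.2,-27,-18.9,0,21],[0.2,-30.5,-21.4,0,23.5],[0.2,-32.5,-22.9,0,24.5]]]'; python3 -m crank '[[[0.2,0,0,1,0],[0.2,0,0,3,0],[0.2,0,0,5,0],[0.2,0,0,7,0],[0.2,0,0,9,0],[0.2,0,0,11,0],[0.2,0,0,13,0],[0.2,0,0,15,0],[0.2,0,0,17,0],[0.2,0,0,18.5,0]]]'
python3 - <<'E'
from h import *
o=bot.get_obs();print(o["tool_pos"],o["contact_force"])
im,d=bot.capture("scene"); cv2.imwrite("pics/s2.png",cv2.resize(im[100:320,150:450,::-1],None,fx=2,fy=2))
W=world("scene",d)
im,d=bot.capture("wrist"); np.save("w_d.npy",d)
E
```

```text
time: 5.15
tool_pos: [547.3, -228.9, 282.3]
tcp_rot: [-3.139, -0.0, 1.582]
contact_force: [0.6, 0.8, -2.1]
grip_width: 28.1
finger_force: 29.8
time: 6.15
tool_pos: [547.9, -223.7, 96.3]
tcp_rot: [-3.139, -0.002, 1.588]
contact_force: [0.5, 1.1, -1.3]
grip_width: 27.9
finger_force: 29.8
[ 547.94207828 -223.7406375    96.2598499 ] [ 0.47424194  1.11148553 -1.29753201]
```

View pics/s2.png

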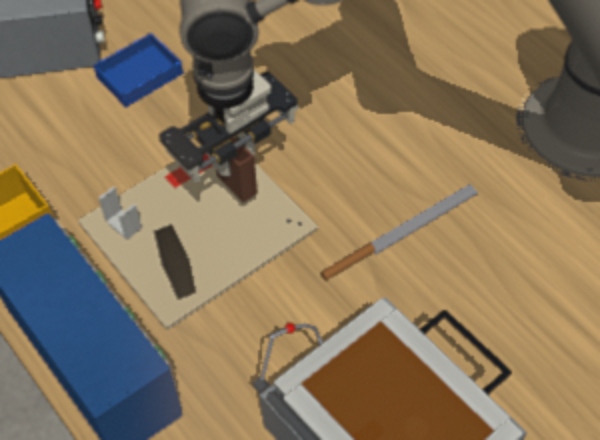

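The sleeve is upright at (245,180) in the crop, above the free half of the board, with the red patch beside it at (178,178). I lower it gently.

```bash
python3 -m crank '[[[0.2,0,0,0.6,0],[0.2,0,0,1.4,0],[0.2,0,0,2.2,0],[0.2,0,0,2.8,0],[0.2,0,0,3.2,0],[0.2,0,0,3.4,0],[0.2,0,0,3.5,0],[0.2,0,0,3.6,0],[0.2,0,0,3.7,0],[0.2,0,0,3.7,0]]]'
```

```text
time: 7.25
tool_pos: [549.4, -225.0, 61.7]
tcp_rot: [3.141, 0.0, 1.588]
contact_force: [0.1, 0.0, -0.8]
grip_width: 28.0
finger_force: 29.8
```

```bash
python3 -m crank '[[[0.2,0,0,0.05,0],[0.2,0,0,0.1,0],[0.2,0,0,0.15,0],[0.2,0,0,0.2,0],[0.2,0,0,0.24,0],[0.2,0,0,0.28,0],[0.2,0,0,0.3,0],[0.2,0,0,0.3,0],[0.2,0,0,0.3,0],[0.2,0,0,0.3,0]]]'
```

```text
time: 8.25
tool_pos: [549.4, -225.0, 59.0]
tcp_rot: [3.141, 0.0, 1.588]
contact_force: [-1.9, 0.6, 2.2]
grip_width: 27.9
finger_force: 29.8
```

```bash
python3 -m crank '[[[0.33,0,0,0,0],[0.36,0,0,0,0],[0.42,0,0,0,0],[0.5,0,0,0,0],[0.5,0,0,0,0],[0.5,0,0,0,0],[0.5,0,0,-1,0],[0.5,0,0,-3,0],[0.5,0,0,-6,0],[0.5,0,0,-10,0]]]'; python3 -m crank '[[[0.5,0,0,-4,0],[0.5,0,0,-8,0],[0.5,0,0,-12,0],[0.5,0,0,-14,0],[0.5,0,0,-14,0],[0.5,0,0,-14,0],[0.5,0,0,-14,0],[0.5,0,0,-14,0],[0.5,0,0,-14,0],[0.5,0,0,-14,0]]]'
python3 - <<'E'
from h import *
im,d=bot.capture("scene"); cv2.imwrite("pics/s3.png",cv2.resize(im[100:320,150:450,::-1],None,fx=2,fy=2))
W=world("scene",d)
m=(abs(W[...,0]-549)<60)&(abs(W[...,1]+225)<60)&(W[...,2]>25)&(W[...,2]<115)
P=W[m]; m2=P[:,2]>92; r=cv2.minAreaRect(P[m2][:,:2].astype(np.float32)); print(r,m.sum(),m2.sum(),np.percentile(P[:,2],[1,99]))
E
```

```text
time: 9.25
tool_pos: [548.5, -224.5, 159.0]
tcp_rot: [-3.139, -0.002, 1.588]
contact_force: [0.9, -0.3, 0.2]
grip_width: 46.1
finger_force: 0.0
time: 10.25
tool_pos: [549.2, -225.0, 298.1]
tcp_rot: [-3.141, -0.001, 1.588]
contact_force: [-0.2, 0.2, 0.1]
grip_width: 45.6
finger_force: 0.0
((551.2899780273438, -223.40963745117188), (30.14586067199707, 71.01729583740234), 3.746906042098999) 462 129 [ 25.902205   105.12512558]
```

View pics/s3.png

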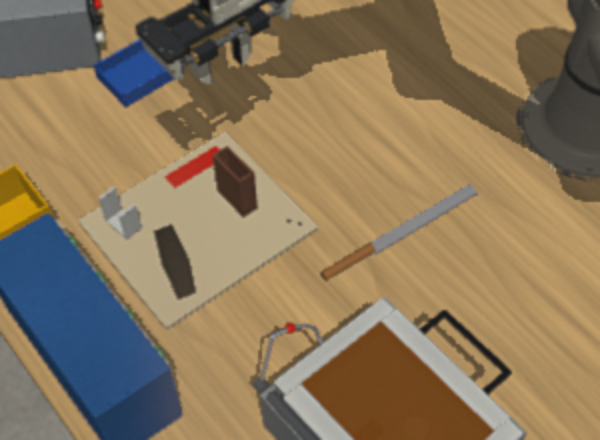

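The brown sleeve stands upright on the board at crop (235,182), and nothing else has been disturbed. Next I move to above the bar.

```bash
python3 -m crank '[[[0.35,2,-0.3,0,0],[0.35,6,-0.9,0,0],[0.35,11,-1.7,0,-0.5],[0.35,16,-2.4,0,-1],[0.35,21,-3.2,0,-1.5],[0.35,26,-4,0,-1.5],[0.35,31,-4.7,0,-1.5],[0.35,36,-5.5,0,-1.5],[0.35,40.5,-6.2,0,-1.5],[0.35,44.1,-6.75,0,-1.5]]]'; python3 -m crank '[[[0.35,0,0,1,0],[0.35,0,0,3,0],[0.35,0,0,5,0],[0.35,0,0,7,0],[0.35,0,0,9,0],[0.35,0,0,9,0],[0.35,0,0,9,0],[0.35,0,0,9,0],[0.35,0,0,9,0],[0.35,0,0,9,0]]]'
cat > wr.py <<'E'
from h import *
from scipy.spatial.transform import Rotation as R
o=bot.get_obs(); im,d=bot.capture("wrist"); cv2.imwrite("pics/w2.png",im[...,::-1])
k,D,c=K("wrist"); v,u=np.mgrid[0:480,0:640]
p=cv2.undistortPoints(np.stack([u,v],-1).reshape(-1,1,2).astype(float),k,D).reshape(480,640,2)
P=np.dstack([p,np.ones((480,640))])*d[...,None]
T=np.array(c["tool_from_camera"]); P=P@T[:3,:3].T+T[:3,3]
W=P@R.from_euler("xyz",o["tcp_rot"]).as_matrix().T+o["tool_pos"]
m=(im.max(-1)<70)&(d>0)&(abs(W[...,2]-108)<10)&(abs(W[...,0]-474)<25)&(abs(W[...,1]-214)<75)
Q=W[m]; print(o["tool_pos"],o["tcp_rot"],m.sum())
if m.sum()>10:
    print(cv2.minAreaRect(Q[:,:2].astype(np.float32)),np.median(Q,0))
    v_,u_=np.nonzero(m); print(u_.min(),u_.max(),v_.min(),v_.max())
    for y0 in range(160,270,20):
        q=Q[abs(Q[:,1]-y0)<10]
        if len(q)>5: print(y0,len(q),np.percentile(q[:,0],[3,50,97]).round(1),np.percentile(q[:,2],[50,97]).round(1))
E
python3 wr.py
```

```text
time: 11.3
tool_pos: [473.4, 217.5, 298.9]
tcp_rot: [3.141, -0.001, 1.615]
contact_force: [0.3, 1.1, 0.4]
grip_width: 32.3
finger_force: 0.0
time: 12.3
tool_pos: [474.8, 214.9, 209.5]
tcp_rot: [3.14, -0.0, 1.614]
contact_force: [-0.2, 0.2, -0.1]
grip_width: 32.0
finger_force: 0.0
[474.81355976 214.85169034 209.52298504] [ 3.14001297e+00 -4.13722695e-04  1.61384274e+00] 2543
((484.416259765625, 217.2473907470703), (32.008453369140625, 124.06976318359375), 1.3272814750671387) [475.69048512 229.87556945 109.60487458]
303 348 156 312
160 448 [473.  484.  497.9] [109.6 111.2]
180 251 [471.9 476.  480.1] [109.6 111.2]
200 275 [470.9 475.1 479.1] [109.7 111.2]
220 298 [469.7 473.9 478.2] [109.6 111.2]
240 331 [468.2 473.  477.3] [109.6 111.3]
260 359 [467.5 472.2 476.6] [109.4 111.2]
```

View pics/w2.png

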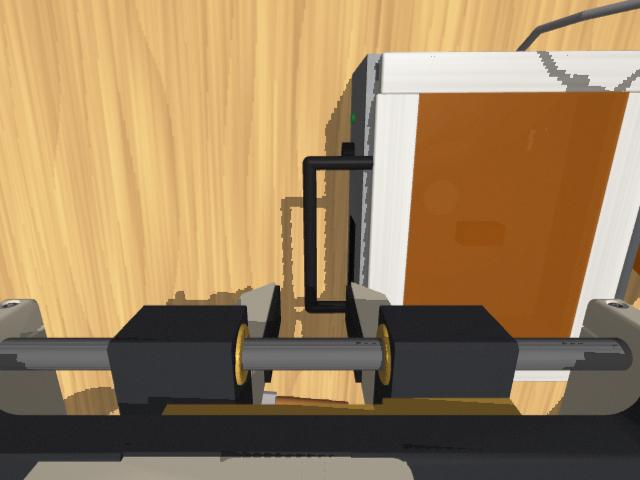

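The wrist view shows the bar between (310,162) and (310,305), lined up with the gap between the fingers. There are dark spots on the box's front at (348,150) and (350,235), so I check whether they stick out.

```bash
cat >> wr.py <<'E'
print("---")
for v0 in (125,150,175,200,220,235,250,265,280): print(v0,[tuple(W[v0,u0].round(0).astype(int).tolist()) for u0 in (335,342,348,353,358,364,370)])
E
python3 wr.py | sed -n '/---/,$p'
```

```text
---
125 [(495, 301, 0), (502, 302, -2), (507, 302, 0), (510, 302, 23), (510, 301, 61), (510, 301, 96), (514, 301, 99)]
150 [(496, 277, -1), (499, 280, 46), (504, 281, 54), (508, 281, 53), (511, 282, 66), (511, 284, 100), (515, 284, 100)]
175 [(498, 252, -2), (505, 253, -1), (511, 253, 0), (512, 258, 34), (512, 262, 72), (513, 266, 99), (517, 266, 101)]
200 [(499, 227, -1), (507, 227, 0), (513, 227, -1), (513, 235, 40), (513, 242, 75), (514, 247, 101), (517, 249, 107)]
220 [(501, 205, 0), (508, 206, 0), (515, 206, -1), (514, 218, 46), (514, 226, 80), (515, 232, 100), (519, 234, 109)]
235 [(502, 189, 1), (509, 189, 0), (515, 190, 2), (513, 207, 61), (514, 214, 84), (517, 219, 100), (519, 222, 109)]
250 [(503, 171, -1), (510, 172, -1), (516, 175, 7), (514, 193, 60), (515, 202, 85), (518, 207, 100), (520, 211, 111)]
265 [(504, 154, 0), (512, 154, -1), (517, 159, 11), (515, 179, 62), (515, 190, 90), (519, 194, 99), (521, 199, 111)]
280 [(505, 136, -1), (513, 136, 0), (516, 149, 29), (516, 165, 63), (516, 178, 93), (520, 181, 100), (523, 186, 111)]
```

```bash
python3 -m crank '[[[0.25,0,-0.05,1,-0.1],[0.25,0,-0.05,3,-0.1],[0.25,0,-0.05,5,-0.1],[0.25,0,-0.05,7,-0.1],[0.25,0,-0.05,8.8,-0.1],[0.25,0,-0.05,10.2,-0.1],[0.25,0,-0.05,11.3,-0.1],[0.25,0,-0.05,12.0,-0.1],[0.25,0,-0.05,12.2,-0.1],[0.25,0,-0.05,12.2,-0.1]]]'
```

```text
time: 13.4
tool_pos: [474.0, 214.8, 86.7]
tcp_rot: [3.142, -0.0, 1.616]
contact_force: [0.6, 0.2, -0.1]
grip_width: 23.0
finger_force: 0.0
```

```bash
python3 -m crank '[[[0.15,0,0,0,0],[0.0,0,0,0,0],[0,0,0,0,0],[0,0,0,0,0],[0,0,0,0,0],[0,0,0,0,0],[0,0,0,0,0],[0,0,0,0,0],[0,0,0,0,0],[0,0,0,0,0]]]'
python3 - <<'E'
import numpy as np
from plant import bot
o=bot.get_obs();print(o["tool_pos"],o["tcp_rot"],o["contact_force"])
a0=np.arctan2(6,250)
for t in list(np.arange(0,1.05,.1))+[0.845,0.95,1.02]:
    a=t+a0; print(round(t,3),"fwd(tool y cm)",round((250-250.07*np.cos(a))/10,2),"up(tool z cm)",-round((250.07*np.sin(a)-6)/10,2))
E
```

```text
time: 14.4
tool_pos: [472.7, 214.8, 86.9]
tcp_rot: [-3.139, 0.0, 1.616]
contact_force: [-5.5, 1.1, 3.8]
grip_width: 8.9
finger_force: 30.0
[472.74255382 214.79019024  86.87881214] [-3.13945845e+00  3.97553800e-05  1.61568444e+00] [-5.50537806  1.06440888  3.7813588 ]
0.0 fwd(tool y cm) 0.0 up(tool z cm) 0.0
0.1 fwd(tool y cm) 0.18 up(tool z cm) -2.49
0.2 fwd(tool y cm) 0.62 up(tool z cm) -4.95
0.3 fwd(tool y cm) 1.29 up(tool z cm) -7.36
0.4 fwd(tool y cm) 2.21 up(tool z cm) -9.69
0.5 fwd(tool y cm) 3.35 up(tool z cm) -11.91
0.6 fwd(tool y cm) 4.71 up(tool z cm) -14.01
0.7 fwd(tool y cm) 6.27 up(tool z cm) -15.96
0.8 fwd(tool y cm) 8.01 up(tool z cm) -17.75
0.9 fwd(tool y cm) 9.93 up(tool z cm) -19.36
1.0 fwd(tool y cm) 12.0 up(tool z cm) -20.76
0.845 fwd(tool y cm) 8.86 up(tool z cm) -18.5
0.95 fwd(tool y cm) 10.95 up(tool z cm) -20.08
1.02 fwd(tool y cm) 12.43 up(tool z cm) -21.02
```

Run:
```python
import numpy as np
def p(t): a=np.asarray(t)+np.arctan2(6,250); return np.stack([25-25.007*np.cos(a),-(25.007*np.sin(a)-.6)],-1)
for base,ts,off in ((0,[.01,.03,.07,.12,.17,.22,.27,.32,.37,.40],-.1),(.4,[.41,.43,.47,.51,.55,.60,.64,.68,.71,.72],0)):
    print((p(ts)-p(base)+[off,0]).round(2).tolist())
```

```text
[[-0.09, -0.25], [-0.07, -0.75], [0.0, -1.75], [0.15, -2.99], [0.36, -4.22], [0.63, -5.44], [0.97, -6.65], [1.36, -7.83], [1.81, -9.0], [2.11, -9.69]]
[[0.1, -0.23], [0.32, -0.68], [0.78, -1.57], [1.27, -2.44], [1.79, -3.29], [2.5, -4.32], [3.1, -5.12], [3.73, -5.9], [4.22, -6.46], [4.39, -6.65]]
```

```bash
python3 -m crank '[[[0,0,-0.09,-0.25,0],[0,0,-0.07,-0.75,0],[0,0,0,-1.75,0],[0,0,0.15,-3,0],[0,0,0.36,-4.22,0],[0,0,0.63,-5.44,0],[0,0,0.97,-6.65,0],[0,0,1.36,-7.83,0],[0,0,1.81,-9,0],[0,0,2.11,-9.69,0]]]'
```

```text
time: 15.4
tool_pos: [494.4, 215.8, 185.1]
tcp_rot: [-3.141, -0.0, 1.616]
contact_force: [-5.1, 1.8, -0.2]
grip_width: 8.9
finger_force: 30.0
```

```bash
python3 -m crank '[[[0,0,0.1,-0.23,0],[0,0,0.32,-0.68,0],[0,0,0.78,-1.57,0],[0,0,1.27,-2.44,0],[0,0,1.79,-3.29,0],[0,0,2.5,-4.32,0],[0,0,3.1,-5.12,0],[0,0,3.73,-5.9,0],[0,0,4.22,-6.46,0],[0,0,4.39,-6.65,0]]]'
cat > lid.py <<'E'
from h import *
o=bot.get_obs(); g=o["tool_pos"]+[0,0,18.8]
# lid angle from bar: shut bar TCP (472.7,214.8,86.9)
dx=(o["tool_pos"]-[472.7,214.8,86.9]); f=dx@[.999,.045,0]; print("theta tcp",np.arctan2(dx[2]+6,250-f)-.024, "r",np.hypot(dx[2]+6,250-f))
im,d=bot.capture("scene"); cv2.imwrite("pics/s4.png",im[...,::-1]); 
W=world("scene",d); a=np.radians(2.6); ex=np.array([np.cos(a),np.sin(a),0]); ey=np.array([-ex[1],ex[0],0])
s=W@ex; t=W@ey; z=W[...,2]
m=(s>500)&(s<760)&(t>75)&(t<310)&(z>110)&(z<330)
h=cv2.cvtColor(im,cv2.COLOR_RGB2HSV); m&=(h[...,0]>5)&(h[...,0]<20)&(h[...,1]>150)
for _ in range(4):
    A=np.c_[s[m],t[m],np.ones(m.sum())]; c=np.linalg.lstsq(A,z[m],rcond=None)[0]
    res=np.abs(z-(c[0]*s+c[1]*t+c[2])); m&=res<8
print("lid plane theta",np.arctan(-c[0]),m.sum(),c[1])
E
python3 lid.py
```

```text
time: 16.4
tool_pos: [537.4, 218.0, 252.5]
tcp_rot: [-3.14, -0.001, 1.616]
contact_force: [-10.8, 0.6, 8.1]
grip_width: 8.8
finger_force: 30.0
theta tcp 0.7232766162863965 r 252.45264666924575
lid plane theta 0.7120225541350842 4463 -0.004454482304130369
```

View pics/s4.png

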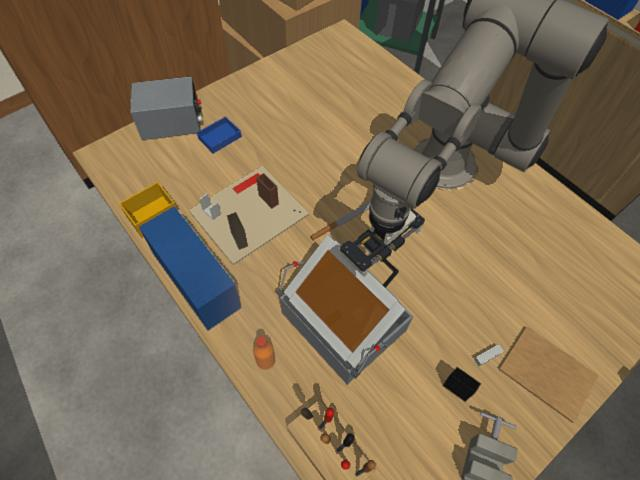

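The lid is open with the arm gripping the bar at about (385,265). The fitted lid angle is about 0.71, which agrees with the command. The brown sleeve is still standing at (268,190). I continue with a small outward correction to relieve the radial load.

Run:
```python
import numpy as np
def p(t): a=np.asarray(t)+np.arctan2(6,250); return np.stack([25-25.007*np.cos(a),-(25.007*np.sin(a)-.6)],-1)
for base,ts,off in ((.72,[.725,.735,.755,.78,.805,.83,.855,.88,.895,.90],.15),(.90,[.905,.915,.93,.945,.96,.98,1.0,1.015,1.025,1.03],0),(1.03,[1.025,1.015,1,.98,.96,.94,.92,.90,.885,.88],0)):
    k=np.minimum(np.arange(1,11)/5,1)*off
    print((p(ts)-p(base)+k[:,None]*[-.73,-.68]).round(2).tolist())
```

```text
[[0.06, -0.11], [0.21, -0.31], [0.54, -0.69], [0.96, -1.15], [1.39, -1.6], [1.86, -2.02], [2.34, -2.42], [2.82, -2.82], [3.12, -3.05], [3.22, -3.12]]
[[0.1, -0.08], [0.3, -0.22], [0.61, -0.44], [0.91, -0.66], [1.22, -0.87], [1.64, -1.14], [2.07, -1.4], [2.39, -1.6], [2.61, -1.72], [2.71, -1.79]]
[[-0.11, 0.06], [-0.32, 0.19], [-0.65, 0.38], [-1.07, 0.64], [-1.49, 0.92], [-1.9, 1.2], [-2.31, 1.49], [-2.71, 1.79], [-3.01, 2.01], [-3.11, 2.09]]
```

```bash
python3 -m crank '[[[0,0,0.06,-0.11,0],[0,0,0.21,-0.31,0],[0,0,0.54,-0.69,0],[0,0,0.96,-1.15,0],[0,0,1.39,-1.6,0],[0,0,1.86,-2.02,0],[0,0,2.34,-2.42,0],[0,0,2.82,-2.82,0],[0,0,3.12,-3.05,0],[0,0,3.22,-3.12,0]]]'; python3 lid.py
```

```text
time: 17.45
tool_pos: [570.5, 219.6, 283.7]
tcp_rot: [3.141, -0.001, 1.616]
contact_force: [-6.6, 1.7, 5.6]
grip_width: 8.8
finger_force: 30.0
theta tcp 0.9032942908115789 r 253.5244203200045
lid plane theta 0.891513802743071 4160 -0.0038532765105525613
```

```bash
python3 -m crank '[[[0,0,0.09,-0.09,0],[0,0,0.27,-0.25,0],[0,0,0.57,-0.49,0],[0,0,0.86,-0.72,0],[0,0,1.16,-0.95,0],[0,0,1.58,-1.22,0],[0,0,2.01,-1.48,0],[0,0,2.33,-1.68,0],[0,0,2.55,-1.8,0],[0,0,2.65,-1.87,0]]]'; python3 lid.py
```

```text
time: 18.5
tool_pos: [597.8, 220.8, 301.5]
tcp_rot: [3.14, -0.001, 1.616]
contact_force: [-4.1, 3.2, 4.4]
grip_width: 8.8
finger_force: 30.0
theta tcp 1.0320306275933846 r 253.43869812848203
lid plane theta 1.0221322565137447 3777 -0.005552697144737273
```

The lid is about 4° past balance and under control. Now I bring it back down.

```bash
python3 -m crank '[[[0,0,0,0,0],[0,0,-0.11,0.06,0],[0,0,-0.32,0.19,0],[0,0,-0.65,0.38,0],[0,0,-1.07,0.64,0],[0,0,-1.49,0.92,0],[0,0,-1.9,1.2,0],[0,0,-2.31,1.49,0],[0,0,-2.71,1.79,0],[0,0,-3.11,2.09,0]]]'; python3 -m crank '[[[0,0,-0.2,0.15,0],[0,0,-0.4,0.32,0],[0,0,-0.52,0.42,0],[0,0,-0.58,0.47,0],[0,0,-0.58,0.47,0],[0,0,-0.58,0.47,0],[0,0,-0.58,0.47,0],[0,0,-0.58,0.47,0],[0,0,-0.58,0.47,0],[0,0,-0.58,0.47,0]]]'; python3 lid.py
```

```text
time: 19.55
tool_pos: [567.0, 219.2, 280.4]
tcp_rot: [3.138, -0.001, 1.616]
contact_force: [-3.0, 2.3, 4.1]
grip_width: 9.1
finger_force: 30.0
time: 20.55
tool_pos: [560.6, 218.8, 275.0]
tcp_rot: [3.141, -0.001, 1.616]
contact_force: [-4.7, 3.3, 5.1]
grip_width: 9.2
finger_force: 30.0
theta tcp 0.8511974842892572 r 252.7846457500171
lid plane theta 0.8402530211394238 4256 -0.004174944308137363
```

View pics/s4.png

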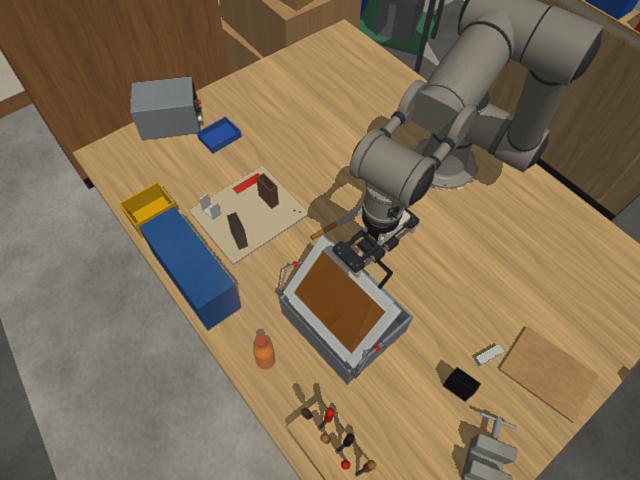

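The gripper still holds the bar at about (380,260) and the lid is steady at about 0.845, six degrees under balance. The brown sleeve stands on the board at (268,190) and everything else is where it was, so I hand the job in.

```bash
python3 -c "
from plant import bot
o=bot.get_obs();print(o['dq'].round(4),o['grip_width']);print(bot.close_job())"
```

```text
[-0.0007  0.0004 -0.0019 -0.0014  0.0012 -0.    ] 8.693469632318516
the job is handed in; nothing more can be done
None
```

Job handed in at about 21 s: the brown sleeve stands upright on the front half of the board, the lid was raised about 4° past balance, and it is now held still by the bar at about 0.845 rad, six degrees under balance.

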